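# Put the lamp's flat battery on charge

## Robot

A 6-joint arm with a two-finger parallel gripper is mounted at the origin on the work surface. World frame = base frame: x ahead of the robot, y to its left, z up, the work surface at z = 0. Lengths are in m, angles in rad, forces in N, time in s.
With the tool pointing down it reaches from about 0.275 to 0.85 m from the base axis. Payload 5.2 kg.
Tool frame: the origin (TCP) lies midway between the tips of the shut fingers; the grasp point (between the pads) lies 19 mm behind it; z points along the fingers, y is the line along which they close (so a half turn about z gives the same grasp; the last joint's range is limited). The gripper opens to 85 mm and grips with 20 to 120 N. Pads are 22 mm wide; open, the fingers measure 114 mm over their backs; the gripper's body (76 mm by 85 mm) begins 54 mm behind the grasp point. The pads swing forward as they close: fully open they stand 13 mm farther back than shut.
Start: joints at [-1.316, 0.259, 1.535, -0, 1.348, -0.203], TCP at [0.243, -0.493, 0.231] pointing down, gripper open.
Joint ranges: [-3.14, 3.14], [-0.91, 2.08], [0.19, 2.58], [-1.22, 4.36], [0.22, 2.71], [-3.12, 3.12]. Speed limits (rad/s): [2.57, 2.57, 3.14, 3.14, 3.14, 3.14].

## Interface

Orientations are given as a unit quaternion [x, y, z, w].
In Python, from plant import sensors, get_image, calibration, order, spotter gives the robot as it stands.
- The arm moves only by the tool step_arm, never from a script. Its argument "motion" is a list of rows, each a list of 3 entries, a list of its own where there are three numbers: the shift along the tool's x, y, z in units of 30 mm (1.0 is 30 mm), then the turn, a rotation vector about the tool's x, y, z in units of 6 degrees (1.0 is 6 degrees), then the closure, from -1 (fully open) to 1 (shut). A call has 1 to 5 rows; each row shifts and turns the commanded pose from where the row before left it, along the tool's axes as they then stand; what a row does not reach is not made up. A row lasts 1/12 s, in which the tool goes at most 41.7 mm and 7.16 degrees, less where a joint would pass 70% of its speed; a pose out of reach is approached as far as the arm can. A call is refused whole if a number of a shift passes 1 or a number of a turn 1, either way. A call with a gripper value outside its range is refused whole. The fingers move at their own pace and stop on an object; "force" is the grip in N (left out, the last holds). Time passes only in rows, so rows that do not move let the fingers close. It gives the time, the measured TCP pose, the force, the opening and the grip force at its end, in the units of the state.
- sensors.sense(): the state, without advancing time (a new reading comes with each control period).
- get_image(name): name is "scene" or "top" or "wrist"; returns the picture (384x512x3 uint8, blue, green, red); there is no depth.
- calibration(name): a dict with "fx", "fy", "cx", "cy" (pixels), "xyz" and "attitude" of the camera in the world. Camera axes: x right, y up, looking along -z (the intrinsics and any distortion apply to the point x, -y, -z); pixel columns grow to the right and rows downward; lengths in m; the calibration is good to about 2 mm. A picture is of the moment at which its call begins: read the wrist's pose just before it. calibration takes no time and is no camera call; for the wrist camera it gives the pose at the moment of the call.
- order.close_job(): hands the job in; it is judged then, once.
Trained networks look in the newest picture that a camera, given by its name, has taken for a name from the list of things; names that differ only in an ending like _2 or _b are one class to them, and where a whole thing is asked for, a point or a joint stands for the part that bears it (a point fixed in the world has none). Each returns a list of dicts, best first, with "confidence" (0 to 1); they miss things now and then, are a little off and sometimes report something else, mostly with a low value. They report only what shows in the picture. A call takes as long as a camera call. They do not tell look-alikes from the thing itself.
- spotter.spot_in(camera, label): "box" ([left, top, right, bottom] in pixels, round what is visible of it).
- spotter.landmark_of(camera, label): "point" ([column, row] in pixels: a listed point, or the origin of a listed thing).
The state is a dict: "time_s": time; "joint_pos": joint angles; "joint_vel": joint speeds; "effort": joint torques, N m; "tcp_pos": TCP position; "ee_rot": TCP orientation; "contact_force": force on the tool from outside, world axes, zero at the start; "torque": the same for the moment, N m; "gripper_width": finger opening in m; "gripper_force": force on a finger pad.
Only numpy, scipy, OpenCV 4.12 (cv2) and the standard library are available. Lean on these libraries where they do the work, as an engineer would, in place of code of your own. Each camera call takes 0.05 s, during which the arm holds its last target. There are 200 camera calls.

## Task

The inspection lamp's battery is flat, so put it on charge: pinch the battery so that its orange snap tab is pressed in, lift the battery straight up out of the lamp, and set it in the adapter cup of the empty charger with its tab the same way round as the cup's window. Feel your way into the cup gently, never forcing the battery against the lamp or the charger, then push the battery down until its tab clicks out under the cup's bar, and let go. Do not crush the tab, and leave everything else on the bench where it is.

Things in the scene. Friction and masses are not known exactly. Their poses are not given: they have to be found in the camera images.
- pack: The lamp's battery: upright block 44 (x) x 58 (y) x 92 (z) mm, about 0.25 kg, grey below, black above, yellow top. Origin: centre of its underside; z up; its front, the -x face, carries the orange snap tab; its back is +x. It stands with 1 mm of play each side in the lamp's 36 mm deep well; the top 56 mm stick out.
- tab (a joint): How far the orange snap tab on the battery's front is pressed in, m: 0 sprung out, 0.0055 fully in. Button and tooth are one sprung piece sliding along the battery's x: 3 N starts it, about 7 N holds it fully in; pressed over 4 mm its tooth is clear of the bar it catches under. Over 60 N on the tab crushes it.
- button (a point): Centre of the outer face of the tab's orange button, when sprung out: 28.5 mm in front (-x) of the battery's axis, 64 mm above its underside. The button is 26 mm wide (y) and 28 mm high and stands 6.5 mm out of the front face (1 mm when fully pressed).
- tooth (a point): Edge of the tab's tooth when sprung out: 22 mm above the battery's underside, 4.5 mm out of its front face. The tooth is 20 mm wide with a flat top and a sloped lead-in below; it is hidden in the well, where its top lies 2 mm under the bar of the front wall.
- lamp: Cordless work lamp, fixed: yellow and black base with the battery well, LED panel on a bracket. Origin: on the table under the well's centre; the well's windowed front wall faces -x, y points to the panel, z up. The base spans x -60..60, y -55..125 mm. The panel is centred at y 95 mm, 120 mm wide along x, top 145 mm above the table. Over 45 N between battery and lamp damages it.
- well_mouth (a point): Centre of the mouth of the lamp's battery well, 50 mm above the table. The well is 36 mm deep (floor 14 mm above the table), inside 46.4 (x) x 60.4 (y) mm, walls 6 mm. Its front (-x) wall has a window under a bar 12 mm high.
- charger: The empty desk charger, fixed, red light: grey block 140 (x) x 112 (y) x 36 mm high with a white adapter cup in the middle. Origin: on the table under the block's middle; front is -x. The cup's well is 46 x 60 mm inside, 36 mm deep, walls 6 mm, 1.5 mm lead-in round the mouth, a window under a bar in its front (-x) wall. Over 30 N between battery and charger breaks it.
- bay (a point): Point over the charger block's middle at the height of the cup's rim, 52 mm above the table. The cup is screwed down wherever it happened to sit in its oversized opening: its own centre lies up to 6 mm off this point in the charger's x and in its y (not turned). That offset is not measured: it must be felt, or seen.
- bay_floor (a point): Cup floor level under the block's middle, 16 mm above the table. A sprung contact plate stands 4 mm proud of it and pushes up with 4 to 6 N. A battery just let down rests with its underside 20 mm above the table, its tab held in by the bar. Pushed about 2 to 4 mm further down (8 to 14 N) the tab springs out under the bar and holds it, underside 16 to 18 mm up.
- charger_full: A second charger like the other, fixed, green light, with another battery already in it (top 108 mm above the table). Not to be used. Origin: on the table under its middle.
- nozzle: Loose turned steel nozzle standing on the table, 32 mm across the foot, 40 mm high. Origin: centre of its foot. Leave it.
- pliers: Loose pliers with black handles lying flat, 150 mm long along x, 60 mm wide, 14 mm high. Origin: on the table near the pivot. Leave them.
- caliper: Loose digital caliper lying flat, 190 mm long along x, 14 mm high. Origin: on the table under its middle. Leave it.
- bead_jar: Loose glass jar with a white cap, 56 mm across, 70 mm high. Origin: centre of its foot. Leave it.
There are look-alikes about, which are no part of the job. Leave any purple look-alike of the pack alone.

How it is judged:
On the way, in this order (a step that is already met when the one before it is completed fails the run):
1. the snap tab is pressed in while the battery is still down in the lamp (value of joint tab above 0.0035 m and z of pack in the frame of lamp below 0.022 m), for 0.1 s.
2. the battery is lifted clear of the lamp's well (z of pack in the frame of lamp above 0.055 m), for 0.1 s.
At the end, for the whole second after the job is handed in: The battery stands upright (within 0.08 rad) and at rest in the empty charger's cup, within 11.5 mm of the charger's middle, pushed home (underside 13 to 19.5 mm above the table) and latched: its tab sprung out again to within 1.5 mm (z of pack in the frame of charger between 0.013 and 0.0195 m and horizontal distance between pack and charger below 0.0115 m and angle between pack's own z axis and vertical below 0.08 rad and value of joint tab below 0.0015 m and linear speed of pack below 0.02 m/s); the robot touches nothing.
It fails at once if the battery was yanked or jammed against the lamp (over 45 N) (contact force between pack and lamp above 45 N).
It fails at once if the battery was forced against the charger (over 30 N) (contact force between pack and charger above 30 N).
It fails at once if the tab was crushed (over 60 N) (contact force between tab and the fingers above 60 N).
It fails at once if a bystander was disturbed (moved over 30 mm) (distance of any of nozzle, pliers, caliper, bead_jar from where it was at the start of the episode above 0.03 m).
It also fails if it takes over 70 s, if anything falls off the work surface, if the arm or the gripper's body presses on something with over 40 N, if the wrist force passes 120 N, or if a joint passes its speed limit or range.

## Working session

There is one attempt and no reset: what is moved stays moved. The work goes in short steps, Python scripts to look and compute and a tool call to move; the robot and the scene stay as the last step left them, time stands still between calls to the robot, and variables do not carry over. Pictures are saved under pics/ and viewed, at most 10 in all, crops included, and the job is handed in when it is done.

Besides the shell and the picture viewer there is one more tool, called as a command line: name --argument value ..., lists and objects as JSON in quotes. step_arm: Moves the arm, as the interface text tells. Its arguments: {"type":"object","properties":{"motion":{"type":"array","items":{"type":"array"}},"force":{"type":"number"}},"required":["motion"]}

```bash
mkdir -p pics
cat > h.py <<'E'
import numpy as np, cv2
from scipy.spatial.transform import Rotation as R
from plant import sensors, get_image, calibration, order, spotter
def ray(cam,uv,c=None):
    c=c or calibration(cam); a=np.array(c["attitude"],float)
    M=R.from_quat(a).as_matrix() if a.size==4 else a.reshape(3,3)
    d=np.array([(uv[0]-c["cx"])/c["fx"],-(uv[1]-c["cy"])/c["fy"],-1.0])
    return np.array(c["xyz"]),M@d
def at(cam,uv,z,c=None):
    o,d=ray(cam,uv,c); return o+d*(z-o[2])/d[2]
def proj(cam,p,c=None):
    c=c or calibration(cam); M=R.from_quat(c["attitude"]).as_matrix()
    q=M.T@(np.array(p)-c["xyz"]); return np.array([c["cx"]+c["fx"]*q[0]/-q[2],c["cy"]+c["fy"]*q[1]/q[2]])
E
python3 - <<'E'
from h import *
for n in("top","scene"):
    im=get_image(n); cv2.imwrite(f"pics/{n}1.png",im); print(n,calibration(n))
for l in("pack","lamp","charger","charger_full","button","bay","well_mouth","nozzle","bead_jar"):
    print(l,[(np.round(d["point"],1).tolist(),round(d["confidence"],2)) for d in spotter.landmark_of("top",l)])
s=sensors.sense();print(s)
E
```

```text
top {'fx': 372.2270149493618, 'fy': 372.2270149493618, 'cx': 256.4651980507352, 'cy': 193.88748823643877, 'xyz': array([ 0.48172503, -0.08913534,  0.98821975]), 'attitude': array([-0.03050996,  0.02044929,  0.70776591, -0.70549159])}
scene {'fx': 385.29222745167965, 'fy': 385.29222745167965, 'cx': 254.93890713921124, 'cy': 195.89483586994075, 'xyz': array([0.88166062, 0.4823791 , 0.81292989]), 'attitude': array([0.08875518, 0.34026749, 0.90172544, 0.2514593 ])}
pack [([125.3, 260.9], 0.81), ([126.1, 189.0], 0.78)]
lamp [([126.6, 192.0], 0.75)]
charger [([329.2, 204.9], 0.94)]
charger_full [([235.5, 211.2], 0.76)]
button [([110.3, 277.4], 0.78), ([110.5, 200.5], 0.71)]
bay [([334.2, 204.7], 0.84)]
well_mouth [([122.9, 189.7], 0.83)]
nozzle [([167.7, 267.1], 0.65)]
bead_jar [([396.7, 212.0], 0.63)]
{'time_s': 0.55, 'joint_pos': array([-1.31580953e+00,  2.58547105e-01,  1.53499785e+00,  1.64839215e-05,
        1.34802195e+00, -2.02793537e-01]), 'joint_vel': array([ 0.0005771 , -0.00068759,  0.00046167, -0.00086625, -0.00019517,
        0.00043876]), 'effort': array([-2.49131357e-03, -4.45599318e+01, -2.90714890e+01, -3.61236862e-04,
        1.44022499e-03, -1.39899919e-05]), 'tcp_pos': array([ 0.24310607, -0.49335383,  0.2313391 ]), 'ee_rot': array([9.73919225e-01, 2.26895003e-01, 8.37145643e-06, 1.26580557e-05]), 'contact_force': array([-0.49996489,  0.06067459, -0.03994999]), 'torque': array([ 0.02623581,  0.00087775, -0.01010692]), 'gripper_force': 0.0, 'gripper_width': 0.08559070210184815}
```

View pics/top1.png

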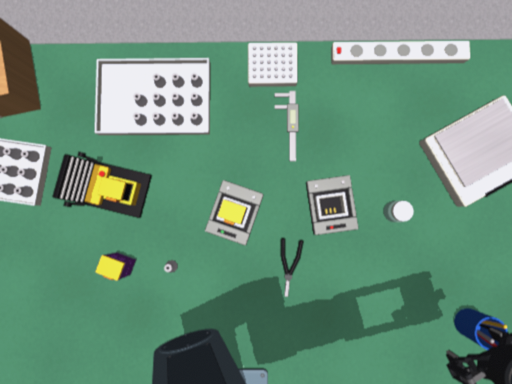

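View pics/scene1.png

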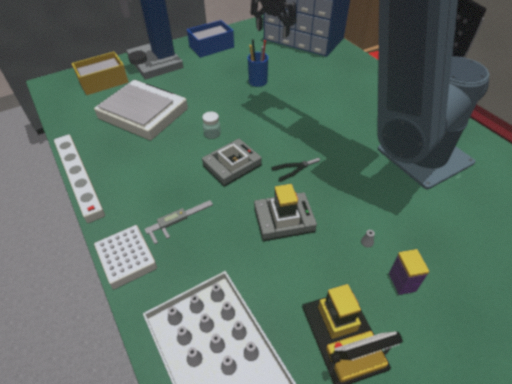

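The top view shows the lamp near (126,190) with its panel to the left and its front facing down the image. The empty charger with the red light is at (332,205), the full one at (235,212), and the purple decoy at (115,265). The scene view agrees.

Run:
```python
from h import *
for n,uv,z in(("lampmouth",(122.9,189.7),.05),("lamp",(126.6,192),0),("packtop",(117,190),.106),("charger",(329.2,204.9),0),("bay",(334.2,204.7),.052),("full",(235.5,211.2),0),("decoy",(125.3,260.9),0),("nozzle",(168,267),0),("jar",(397,212),0)):
    print(n,at("top",uv,z).round(4))
im=get_image("top")
a=cv2.resize(im[140:230,45:165],None,fx=5,fy=5,interpolation=cv2.INTER_CUBIC)
b=cv2.resize(im[165:245,295:370],None,fx=5,fy=5,interpolation=cv2.INTER_CUBIC)
cv2.imwrite("pics/lamp.png",a)
print(calibration("wrist"))
```

```text
lampmouth [0.5614 0.2637 0.05  ]
lamp [0.5595 0.2724 0.    ]
packtop [0.556  0.2568 0.106 ]
charger [ 0.5231 -0.2678  0.    ]
bay [ 0.5214 -0.2709  0.052 ]
full [ 0.5072 -0.0194  0.    ]
decoy [0.377  0.2718 0.    ]
nozzle [0.3609 0.1584 0.    ]
jar [ 0.5038 -0.4459  0.    ]
{'fx': 301.59726852197, 'fy': 301.59726852197, 'cx': 259.7690340675321, 'cy': 193.7741900343598, 'xyz': array([ 0.30137967, -0.46453469,  0.37359044]), 'attitude': array([-0.1106613 ,  0.06932409, -0.52374104,  0.8418097 ])}
```

View pics/lamp.png

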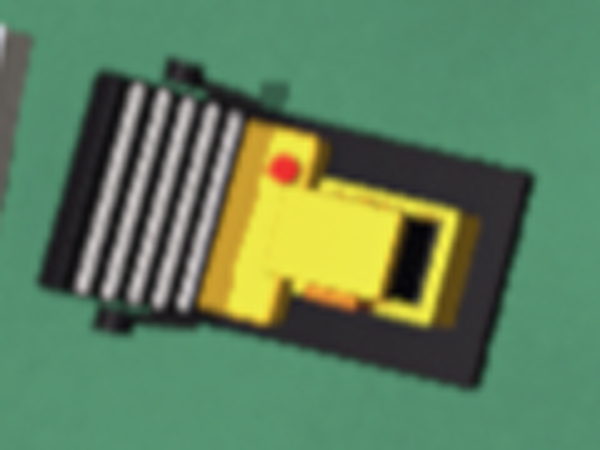

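step_arm --motion '[[[0.97,-0.35,0],[0,0,0],-1],[[0.97,-0.35,0],[0,0,0],-1],[[0.97,-0.35,0],[0,0,0],-1],[[0.97,-0.35,0],[0,0,0],-1],[[0.97,-0.35,0],[0,0,0],-1]]'

```text
time_s: 1.02
tcp_pos: [0.3512, -0.3809, 0.2314]
ee_rot: [0.974, 0.227, 0.0, 0.0]
contact_force: [-0.1, 0.2, 0.9]
gripper_width: 0.0854
gripper_force: 0.0
```

step_arm --motion '[[[0.97,-0.35,0],[0,0,0],-1],[[0.97,-0.35,0],[0,0,0],-1],[[0.97,-0.35,0],[0,0,0],-1],[[0.8,-0.35,0],[0,0,0],-1],[[0,0,0],[0,0,0],-1]]'

```text
time_s: 1.43
tcp_pos: [0.4342, -0.2914, 0.2315]
ee_rot: [0.973, 0.229, 0.001, -0.001]
contact_force: [-0.1, -0.2, 0.2]
gripper_width: 0.0854
gripper_force: 0.0
```

Run:
```python
from h import *
s=sensors.sense();print(s["time_s"],s["tcp_pos"],s["ee_rot"],s["contact_force"])
c=calibration("wrist");im=get_image("wrist");print(c)
cv2.imwrite("pics/w1.png",im);import pickle;pickle.dump(c,open("w1.pkl","wb"))
print(proj("wrist",[.5214,-.2709,.052],c))
for l in("charger","bay"):print(l,spotter.landmark_of("wrist",l))
```

```text
1.4333 [ 0.43418915 -0.29141663  0.23149031] [ 9.73466561e-01  2.28826612e-01  9.32071558e-04 -6.05633353e-04] [-0.07259818 -0.15011693  0.22059395]
{'fx': 301.59726852197, 'fy': 301.59726852197, 'cx': 259.7690340675321, 'cy': 193.7741900343598, 'xyz': array([ 0.49213487, -0.2625999 ,  0.37387791]), 'attitude': array([-0.10970615,  0.06888903, -0.52210733,  0.84298446])}
[280.49230655  90.59528195]
charger [{'point': [280.6, 95.7], 'confidence': 0.61}]
bay [{'point': [285.2, 88.9], 'confidence': 0.87}]
```

View pics/w1.png

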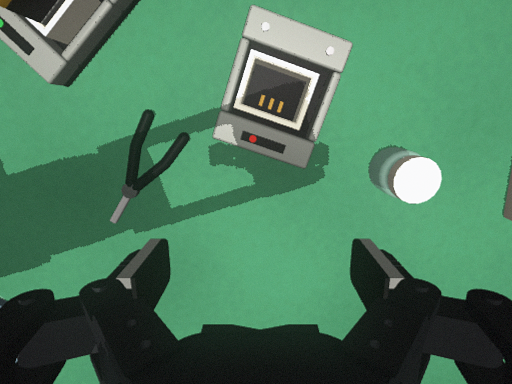

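The wrist view shows the empty charger's white cup rim centred near (278,88), its yaw, and the red light at (252,139) on the front. Next I'll measure the rim and the block.

```bash
cat > rim.py <<'E'
from h import *
def rects(im,c,lo=225,roi=(200,0,370,175)):
    x0,y0,x1,y1=roi
    m=np.zeros(im.shape[:2],np.uint8); m[y0:y1,x0:x1]=(im[y0:y1,x0:x1].min(2)>lo)*255
    def fit(cnt,z):
        w=np.array([at("wrist",p,z,c)[:2] for p in cnt.reshape(-1,2)],np.float32)
        r=cv2.minAreaRect(w); print(z,np.round(r[0],4),np.round(r[1],4),round(r[2],2))
    cs,h=cv2.findContours(m,cv2.RETR_CCOMP,cv2.CHAIN_APPROX_NONE)
    for k,q in enumerate(cs):
        if len(q)>100: print("outer" if h[0][k][3]<0 else "hole",cv2.boundingRect(q)); fit(q,.052)
    g=np.zeros_like(m); g[y0:y1,x0:x1]=255*((im[y0:y1,x0:x1].max(2).astype(int)-im[y0:y1,x0:x1].min(2)<25)&(im[y0:y1,x0:x1].min(2)>120))
    cs,_=cv2.findContours(g,cv2.RETR_EXTERNAL,cv2.CHAIN_APPROX_NONE); q=max(cs,key=cv2.contourArea); print("block",cv2.boundingRect(q)); fit(q,.036)
E
python3 - <<'E'
from rim import *; import pickle
im=cv2.imread("pics/w1.png");c=pickle.load(open("w1.pkl","rb"))
for lo in(215,235):rects(im,c,lo)
print(im[60:125:3,262].tolist())
v=cv2.resize(im[0:175,200:370],None,fx=3.4,fy=3.4,interpolation=cv2.INTER_CUBIC);cv2.imwrite("pics/rim.png",v)
E
```

```text
outer (237, 49, 82, 56)
0.052 [ 0.5242 -0.2655] [0.0481 0.0715] 7.79
block (233, 49, 87, 81)
0.036 [ 0.5207 -0.2666] [0.0615 0.0764] 7.75
outer (237, 49, 82, 54)
0.052 [ 0.5245 -0.2654] [0.0468 0.0714] 7.79
block (233, 49, 87, 81)
0.036 [ 0.5207 -0.2666] [0.0615 0.0764] 7.75
[[158, 178, 181], [100, 112, 114], [78, 80, 81], [74, 76, 75], [75, 77, 77], [70, 73, 75], [76, 76, 78], [74, 76, 75], [73, 76, 76], [72, 75, 75], [54, 59, 56], [53, 55, 51], [76, 165, 208], [79, 169, 214], [73, 156, 196], [52, 81, 99], [50, 54, 55], [163, 183, 189], [209, 227, 231], [122, 138, 141], [46, 48, 46], [47, 52, 49]]
```

View pics/rim.png

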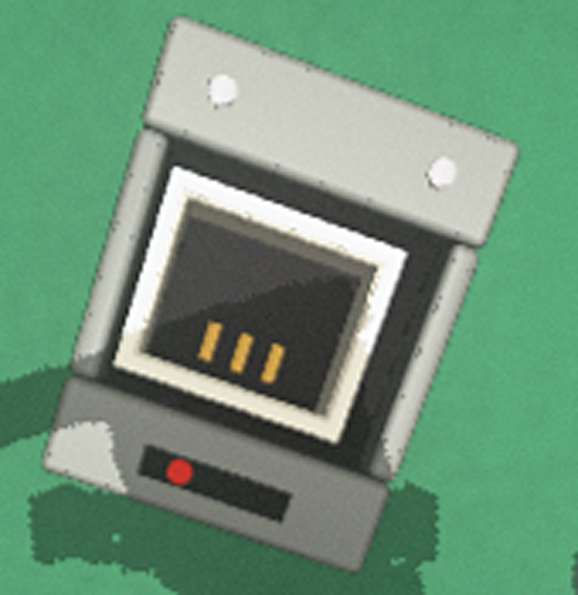

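The zoomed rim shows outer cup corners at (177,168), (407,252), (338,442) and (114,366) in the crop. The block corners are (178,15), (518,148), (360,570) and (45,467).

Run:
```python
from h import *; import pickle
c=pickle.load(open("w1.pkl","rb"))
def q(P,z):
    w=np.array([at("wrist",(p[0]/3.4+200,p[1]/3.4),z,c)[:2] for p in P],np.float32)
    e=np.roll(w,-1,0)-w
    print(w.mean(0),np.linalg.norm(e,axis=1).round(4),np.degrees(np.arctan2(e[:,1],e[:,0])).round(1))
q([(177,168),(407,252),(338,442),(114,366)],.052)
q([(192,200),(377,268),(327,416),(142,352)],.052)
q([(178,15),(518,148),(360,570),(45,467)],.036)
print(R.from_quat(sensors.sense()["ee_rot"]).as_matrix().round(3))
```

```text
[ 0.5190957 -0.2672733] [0.0711 0.0577 0.072  0.0582] [ -82.1 -172.2   98.2    7. ]
[ 0.51891136 -0.26752555] [0.0576 0.0445 0.0593 0.0449] [ -82.4 -171.1   98.     6.7]
[ 0.52177453 -0.27188683] [0.1081 0.1353 0.109  0.1374] [ -82.7 -171.9   98.4    7.8]
[[ 0.897  0.443 -0.   ]
 [ 0.443 -0.897 -0.001]
 [-0.     0.    -1.   ]]
```

step_arm --motion '[[[0,0,0],[0,0,-1],-1],[[0,0,0],[0,0,-1],-1],[[0,0,0],[0,0,-1],-1],[[0,0,0],[0,0,-1],-1],[[0,0,0],[0,0,-1],-1]]'

```text
time_s: 2.0
tcp_pos: [0.4308, -0.2964, 0.2313]
ee_rot: [0.881, 0.473, -0.0, 0.0]
contact_force: [-1.0, -0.8, -0.2]
gripper_width: 0.0854
gripper_force: 0.0
```

step_arm --motion '[[[0,0,0],[0,0,-1],-1],[[0,0,0],[0,0,-1],-1],[[0,0,0],[0,0,-1],-1],[[0,0,0],[0,0,-0.4],-1],[[0.8,0,0],[0,0,0],-1]]'

```text
time_s: 2.42
tcp_pos: [0.4361, -0.2762, 0.2312]
ee_rot: [0.785, 0.619, -0.001, 0.001]
contact_force: [0.4, 0.7, 0.1]
gripper_width: 0.0853
gripper_force: 0.0
```

step_arm --motion '[[[1,0,0],[0,0,0],-1],[[1,0,0],[0,0,0],-1],[[1,0,0],[0,0,0],-1],[[1,0,0],[0,0,0],-1],[[1,0,0],[0,0,0],-1]]'

```text
time_s: 2.83
tcp_pos: [0.4716, -0.126, 0.2314]
ee_rot: [0.785, 0.619, -0.0, 0.0]
contact_force: [0.2, -0.2, 0.1]
gripper_width: 0.0856
gripper_force: 0.0
```

step_arm --motion '[[[1,0,0],[0,0,0],-1],[[1,0,0],[0,0,0],-1],[[1,0,0],[0,0,0],-1],[[1,0,0],[0,0,0],-1],[[1,0,0],[0,0,0],-1]]'

```text
time_s: 3.25
tcp_pos: [0.5068, 0.02, 0.2315]
ee_rot: [0.785, 0.619, -0.0, 0.0]
contact_force: [0.1, 0.2, -0.2]
gripper_width: 0.0857
gripper_force: 0.0
```

step_arm --motion '[[[1,0,0],[0,0,0],-1],[[1,0,0],[0,0,0],-1],[[1,0,0],[0,0,0],-1],[[0.6,0,0],[0,0,0],-1],[[0,0,0],[0,0,0],-1]]'

```text
time_s: 3.67
tcp_pos: [0.5323, 0.127, 0.2312]
ee_rot: [0.784, 0.621, 0.001, -0.0]
contact_force: [0.2, -0.5, 0.4]
gripper_width: 0.0857
gripper_force: 0.0
```

Run:
```python
from h import *
s=sensors.sense();print(s["time_s"],s["tcp_pos"],R.from_quat(s["ee_rot"]).as_matrix().round(4),s["joint_pos"])
c=calibration("wrist");im=get_image("wrist")
cv2.imwrite("pics/w2.png",im);import pickle;pickle.dump(c,open("w2.pkl","wb"))
for l in("pack","button","well_mouth","lamp"):
    r=spotter.landmark_of("wrist",l);print(l,[(np.round(d["point"],1),round(d["confidence"],2)) for d in r])
```

```text
3.6667 [0.53233914 0.12697614 0.23118422] [[ 2.299e-01  9.732e-01  4.000e-04]
 [ 9.732e-01 -2.299e-01  1.100e-03]
 [ 1.100e-03  2.000e-04 -1.000e+00]] [2.95754165e-02 2.53355155e-01 1.54232345e+00 1.09705890e-03
 1.34546223e+00 2.61262090e-01]
pack [(array([93.9, 74. ]), 0.85), (array([255.8,  35.5]), 0.68)]
button [(array([31.6, 62.1]), 0.95), (array([221.8,  18.7]), 0.94)]
well_mouth []
lamp []
```

View pics/w2.png

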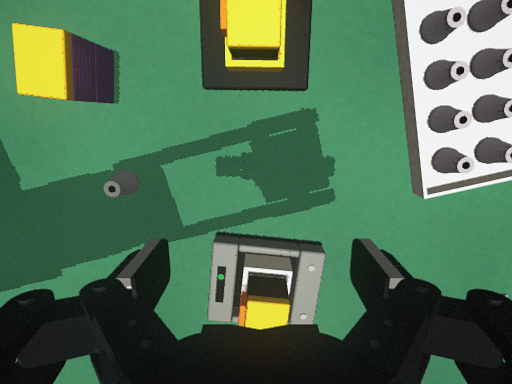

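The lamp is at the top of the frame with its base edges nearly vertical, so the tool is already close to its yaw. The tab is on the left. I'll move 60 mm further and look again.

step_arm --motion '[[[1,0,0],[0,0,0],-1],[[1,0,0],[0,0,0],-1],[[0,0,0],[0,0,0],-1]]'

```text
time_s: 4.17
tcp_pos: [0.5464, 0.1859, 0.2315]
ee_rot: [0.785, 0.62, 0.001, -0.001]
contact_force: [0.7, -0.2, -0.7]
gripper_width: 0.0855
gripper_force: 0.0
```

Run:
```python
from h import *
s=sensors.sense();print(s["time_s"],s["tcp_pos"],R.from_quat(s["ee_rot"]).as_matrix().round(4))
c=calibration("wrist");im=get_image("wrist")
cv2.imwrite("pics/w3.png",im);import pickle;pickle.dump(c,open("w3.pkl","wb"))
cv2.imwrite("pics/w3b.png",cv2.resize(im[0:210,160:370],None,fx=2.8,fy=2.8,interpolation=cv2.INTER_CUBIC))
for l in("pack","button","well_mouth","lamp"):
    r=spotter.landmark_of("wrist",l);print(l,[(np.round(d["point"],1),round(d["confidence"],2)) for d in r])
```

```text
4.1667 [0.54635824 0.18586403 0.23147817] [[ 2.312e-01  9.729e-01  1.100e-03]
 [ 9.729e-01 -2.312e-01  2.400e-03]
 [ 2.600e-03  6.000e-04 -1.000e+00]]
pack [(array([251.1,  93.6]), 0.79), (array([102.1, 127.5]), 0.78)]
button [(array([220.1,  93.4]), 0.71), (array([ 44.3, 128.2]), 0.63)]
well_mouth []
lamp []
```

View pics/w3b.png

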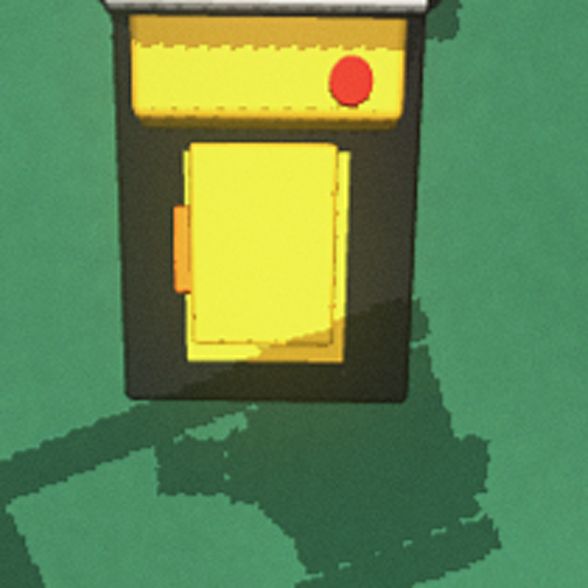

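The close view of the lamp puts the pack top corners in the crop at about (190,143), (337,143), (333,346) and (189,344). The tab is on the left at (182,250) and the panel edge is at the top, row 10.

Run:
```python
from h import *; import pickle
c=pickle.load(open("w3.pkl","rb"))
def q(P,z):
    w=np.array([at("wrist",(p[0]/2.8+160,p[1]/2.8),z,c)[:2] for p in P])
    e=np.roll(w,-1,0)-w
    print(w.mean(0).round(4),np.linalg.norm(e,axis=1).round(4),np.degrees(np.arctan2(e[:,1],e[:,0])).round(1)); return w
w=q([(190,143),(337,143),(333,346),(189,344)],.106)
q([(185,151),(349,151),(344,362),(187,361)],.05)
q([(126,398),(407,402)],.012)
o=w.mean(0);y=np.array([np.sin(np.radians(13.5)),np.cos(np.radians(13.5))])
for z in(.06,.1,.145):
    print(z,(at("wrist",(270/2.8+160,8/2.8),z,c)[:2]-o)@y)
b=at("wrist",(175/2.8+160,250/2.8),.078,c)[:2]-o;print("button",b@y,b@[y[1],-y[0]])
```

```text
[0.5608 0.2706] [0.0429 0.0577 0.0445 0.0571] [ -13.4 -103.6  165.8   74.8]
[0.5611 0.2706] [0.058  0.073  0.0589 0.0727] [ -13.4 -103.6  166.3   75.6]
[0.548 0.218] [0.1192 0.1192] [-14.2 165.8]
0.06 0.07811251213502103
0.1 0.06548368127263667
0.145 0.05127624655245428
button 0.0011679142938420825 -0.029518273228343668
```

step_arm --motion '[[[0.93,-0.07,0],[0,0,0.1],-1],[[0.93,-0.07,0],[0,0,0],-1],[[0.93,-0.06,0],[0,0,0],-1],[[0,0,0],[0,0,0],-1],[[0,0,0.8],[0,0,0],-1]]' --force 25

```text
time_s: 4.83
tcp_pos: [0.5624, 0.2673, 0.2118]
ee_rot: [0.787, 0.616, 0.004, 0.002]
contact_force: [0.8, -0.1, 1.0]
gripper_width: 0.0856
gripper_force: 0.0
```

Run:
```python
from h import *
s=sensors.sense();print(s["time_s"],s["tcp_pos"],R.from_quat(s["ee_rot"]).as_matrix().round(4))
M=R.from_quat(s["ee_rot"]).as_matrix();print(M.T@(np.array([.560,.2687,.058])-s["tcp_pos"])/.03, s["contact_force"])
```

```text
4.8333 [0.56241692 0.26726405 0.21182894] [[ 0.2403  0.9707  0.0091]
 [ 0.9707 -0.2403  0.0022]
 [ 0.0043  0.0083 -1.    ]]
[ 4.85356109e-03 -1.32137705e-01  5.12678268e+00] [ 0.79478636 -0.07847712  0.96649474]
```

step_arm --motion '[[[0,0,0.8],[0,0,0],-1],[[0,0,0.8],[0,0,0],-1],[[0,0,0.8],[0,0,0],-1],[[0,0,0.6],[0,0,0],-1],[[0,0,0],[0,0,0],-1]]'

```text
time_s: 5.25
tcp_pos: [0.5568, 0.2639, 0.1131]
ee_rot: [0.788, 0.615, -0.004, -0.001]
contact_force: [-0.7, -0.0, -0.5]
gripper_width: 0.0854
gripper_force: 0.0
```

Run:
```python
from h import *
s=sensors.sense();print(s["time_s"],s["tcp_pos"],R.from_quat(s["ee_rot"]).as_matrix().round(4))
M=R.from_quat(s["ee_rot"]).as_matrix();print(M.T@(np.array([.560,.2687,.058])-s["tcp_pos"])/.03, s["contact_force"])
c=calibration("wrist");im=get_image("wrist")
cv2.imwrite("pics/w4.png",im)
```

```text
5.25 [0.55683499 0.26394645 0.11308153] [[ 0.2427  0.9701 -0.0078]
 [ 0.9701 -0.2427 -0.0026]
 [-0.0044 -0.0069 -1.    ]]
[0.18733839 0.0766137  1.83476301] [-0.74829317 -0.0207803  -0.51956119]
```

View pics/w4.png

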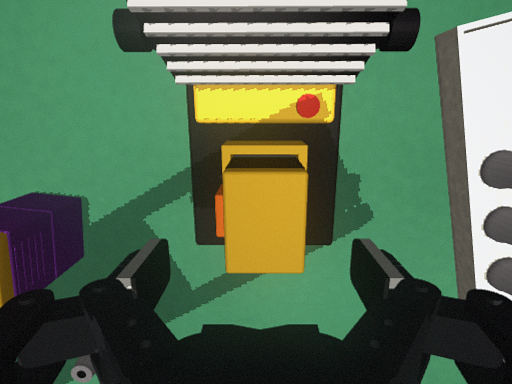

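The pack top sits between the open fingers, columns 223-308, with the pads at about 165 and 352. The panel's slats are clear behind it. Now the final descent, then the grip.

step_arm --motion '[[[0.17,0.03,0.5],[0,0,0],-1],[[0,0,0.5],[0,0,0],-1],[[0,0,0.5],[0,0,0],-1],[[0,0,0.3],[0,0,0],-1],[[0,0,0],[0,0,0],-1]]'

```text
time_s: 5.72
tcp_pos: [0.5612, 0.2702, 0.0627]
ee_rot: [0.788, 0.616, -0.001, -0.0]
contact_force: [0.3, -0.2, 0.2]
gripper_width: 0.085
gripper_force: 0.0
```

Run:
```python
from h import *
s=sensors.sense();print(s["time_s"],s["tcp_pos"],R.from_quat(s["ee_rot"]).as_matrix().round(4))
M=R.from_quat(s["ee_rot"]).as_matrix();print(M.T@(np.array([.560,.2687,.058])-s["tcp_pos"])/.03, s["contact_force"])
```

```text
5.7167 [0.56121147 0.27024579 0.06267958] [[ 2.420e-01  9.703e-01 -1.700e-03]
 [ 9.703e-01 -2.420e-01 -6.000e-04]
 [-1.000e-03 -1.500e-03 -1.000e+00]]
[-0.05961069 -0.02647646  0.15608622] [ 0.31947756 -0.22538611  0.18944583]
```

Close enough. I'll finish the descent and grip gently.

step_arm --motion '[[[-0.04,-0.02,0.1],[0,0,0],-1],[[0,0,0],[0,0,0],-1],[[0,0,0],[0,0,0],-0.3],[[0,0,0],[0,0,0],-0.2],[[0,0,0],[0,0,0],-0.2]]' --force 25

```text
time_s: 6.13
tcp_pos: [0.5608, 0.2702, 0.0611]
ee_rot: [0.788, 0.616, 0.0, -0.0]
contact_force: [-3.5, 1.3, 3.1]
gripper_width: 0.0522
gripper_force: 1.8
```

step_arm --motion '[[[0,0,0],[0,0,0],0],[[0,0,0],[0,0,0],0.2],[[0,0,0],[0,0,0],1],[[0,0,0],[0,0,0],1],[[0,0,0],[0,0,0],1]]'

```text
time_s: 6.55
tcp_pos: [0.5614, 0.2702, 0.0615]
ee_rot: [0.788, 0.616, 0.001, 0.0]
contact_force: [-1.0, -0.3, 6.1]
gripper_width: 0.0438
gripper_force: 27.7
```

step_arm --motion '[[[0,0,0],[0,0,0],1],[[0,0,0],[0,0,0],1],[[0,0,0],[0,0,0],1]]'

```text
time_s: 6.8
tcp_pos: [0.5614, 0.2702, 0.0615]
ee_rot: [0.788, 0.616, 0.001, 0.0]
contact_force: [-0.3, -0.6, 5.6]
gripper_width: 0.0441
gripper_force: 27.7
```

The width is 44 mm and the grip force steady, so the tab is fully in. Now I'll lift.

step_arm --motion '[[[0,0,-0.15],[0,0,0],1],[[0,0,-0.2],[0,0,0],1],[[0,0,-0.2],[0,0,0],1]]'

```text
time_s: 7.05
tcp_pos: [0.5604, 0.2699, 0.0768]
ee_rot: [0.788, 0.616, -0.001, -0.0]
contact_force: [0.3, -0.7, -2.7]
gripper_width: 0.0442
gripper_force: 27.2
```

step_arm --motion '[[[0,0,-0.3],[0,0,0],1],[[0,0,-0.3],[0,0,0],1],[[0,0,-0.3],[0,0,0],1],[[0,0,-0.3],[0,0,0],1],[[0,0,-0.3],[0,0,0],1]]'

```text
time_s: 7.47
tcp_pos: [0.5609, 0.27, 0.1231]
ee_rot: [0.788, 0.616, 0.0, 0.0]
contact_force: [-0.5, -0.1, -2.8]
gripper_width: 0.0439
gripper_force: 27.2
```

step_arm --motion '[[[0,0,-0.4],[0,0,0],1],[[0,0,-0.5],[0,0,0],1],[[0,0,-0.6],[0,0,0],1],[[0,0,-0.6],[0,0,0],1],[[0,0,0],[0,0,0],1]]'

```text
time_s: 7.88
tcp_pos: [0.563, 0.2707, 0.1898]
ee_rot: [0.788, 0.616, 0.004, 0.001]
contact_force: [0.7, 0.7, -1.4]
gripper_width: 0.0439
gripper_force: 27.4
```

Run:
```python
from h import *
s=sensors.sense();print(s["time_s"],s["tcp_pos"],R.from_quat(s["ee_rot"]).as_matrix().round(4),s["gripper_width"],s["gripper_force"],s["contact_force"],s["torque"])
im=get_image("wrist")
im2=get_image("scene")
cv2.imwrite("pics/w5.png",np.hstack([im[:,100:420],im2[100:384,200:512][:,:].repeat(1,0) if False else cv2.resize(im2[130:384,250:462],(320,384))]))
```

```text
7.8833 [0.56304718 0.27071331 0.18984519] [[ 0.2413  0.9704  0.0076]
 [ 0.9704 -0.2413  0.0021]
 [ 0.0039  0.0069 -1.    ]] 0.043867441308774305 27.381232604384422 [ 0.69937713  0.69091788 -1.35184828] [ 0.04113845 -0.08989097 -0.01705338]
```

View pics/w5.png

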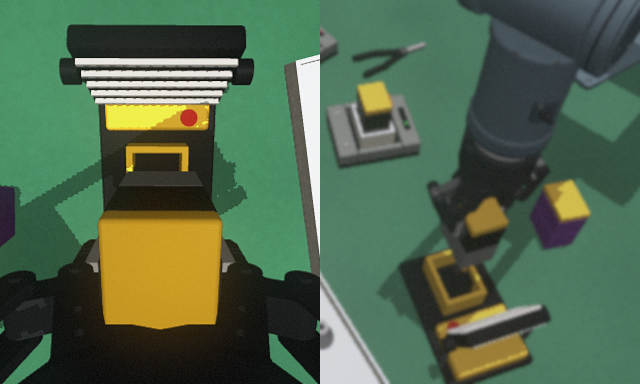

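The battery is out of the lamp and held upright, with the empty well below it. I'll carry it high to the charger and turn it to the charger's yaw.

step_arm --motion '[[[0,0,-0.7],[0,0,-0.7],1],[[0,0,-0.7],[0,0,-0.7],1],[[0,0,0],[0,0,-0.7],1],[[0,0,0],[0,0,-0.7],1],[[0,0,0],[0,0,-0.8],1]]'

```text
time_s: 8.4
tcp_pos: [0.5602, 0.2698, 0.2255]
ee_rot: [0.657, 0.754, -0.001, -0.001]
contact_force: [-0.3, -0.2, -1.7]
gripper_width: 0.0437
gripper_force: 27.4
```

Run:
```python
from h import *
s=sensors.sense();M=R.from_quat(s["ee_rot"]).as_matrix();print(s["tcp_pos"],M.round(4))
print(M.T@(np.array([.530,-.351,.231])-s["tcp_pos"])/.03)
```

```text
[0.56017603 0.26978281 0.22552616] [[-1.362e-01  9.907e-01 -2.000e-03]
 [ 9.907e-01  1.362e-01 -6.000e-04]
 [-3.000e-04 -2.100e-03 -1.000e+00]]
[-20.36287609  -3.81577116  -0.16898829]
```

step_arm --motion '[[[-0.9,-0.17,0],[0,0,0],1],[[-1,-0.19,0],[0,0,0],1],[[-1,-0.19,0],[0,0,0],1],[[-1,-0.19,0],[0,0,0],1],[[-1,-0.19,0],[0,0,0],1]]'

```text
time_s: 8.82
tcp_pos: [0.5514, 0.1194, 0.2251]
ee_rot: [0.658, 0.753, -0.001, -0.001]
contact_force: [0.4, -0.4, -2.6]
gripper_width: 0.0439
gripper_force: 27.4
```

step_arm --motion '[[[-1,-0.19,0],[0,0,0],1],[[-1,-0.19,0],[0,0,0],1],[[-1,-0.19,0],[0,0,0],1],[[-1,-0.19,0],[0,0,0],1],[[-1,-0.19,0],[0,0,0],1]]'

```text
time_s: 9.23
tcp_pos: [0.5431, -0.0331, 0.2252]
ee_rot: [0.658, 0.753, -0.001, -0.001]
contact_force: [0.9, 0.0, -1.7]
gripper_width: 0.0437
gripper_force: 27.4
```

step_arm --motion '[[[-1,-0.19,0],[0,0,0],1],[[-1,-0.19,0],[0,0,0],1],[[-1,-0.19,0],[0,0,0],1],[[-1,-0.19,0],[0,0,0],1],[[-1,-0.19,0],[0,0,0],1]]'

```text
time_s: 9.65
tcp_pos: [0.5349, -0.1853, 0.2251]
ee_rot: [0.659, 0.753, -0.0, -0.001]
contact_force: [1.4, 0.1, -2.7]
gripper_width: 0.0434
gripper_force: 27.4
```

step_arm --motion '[[[-1,-0.19,0],[0,0,0],1],[[-1,-0.19,0],[0,0,0],1],[[-1,-0.19,0],[0,0,0],1],[[-1,-0.19,0],[0,0,0],1],[[-0.5,-0.1,0],[0,0,0],1]]'

```text
time_s: 10.07
tcp_pos: [0.5271, -0.3248, 0.2248]
ee_rot: [0.659, 0.752, -0.001, -0.001]
contact_force: [1.1, 0.2, -3.1]
gripper_width: 0.0438
gripper_force: 27.4
```

step_arm --motion '[[[0,0,0],[0,0,0],1],[[0,0,0],[0,0,0],1],[[0,0,0],[0,0,0],1]]'

```text
time_s: 10.32
tcp_pos: [0.5281, -0.3202, 0.2258]
ee_rot: [0.658, 0.753, 0.0, -0.001]
contact_force: [-0.1, 0.8, -2.8]
gripper_width: 0.0438
gripper_force: 27.4
```

Run:
```python
from rim import *
s=sensors.sense();M=R.from_quat(s["ee_rot"]).as_matrix();print(s["time_s"],s["tcp_pos"],M.round(4),s["gripper_width"],s["contact_force"])
c=calibration("wrist");im=get_image("wrist")
import pickle;pickle.dump(c,open("w6.pkl","wb"));cv2.imwrite("pics/w6.png",im)
for n,p in(("block",[.5218,-.2719,.036]),("cup",[.519,-.2674,.052])):print(n,proj("wrist",p,c))
print(spotter.landmark_of("wrist","bay"))
cv2.imwrite("pics/w6b.png",cv2.resize(im[0:230,160:370],None,fx=2.6,fy=2.6,interpolation=cv2.INTER_CUBIC))
```

```text
10.3167 [ 0.52805288 -0.32023398  0.22581121] [[-0.133   0.9911 -0.0014]
 [ 0.9911  0.133   0.0022]
 [ 0.0023 -0.0011 -1.    ]] 0.04376157418289697 [-0.06234963  0.78820771 -2.82382038]
block [260.63640586 129.58910559]
cup [258.52689497 125.54613882]
[{'point': [263.2, 126.2], 'confidence': 0.96}]
```

View pics/w6b.png

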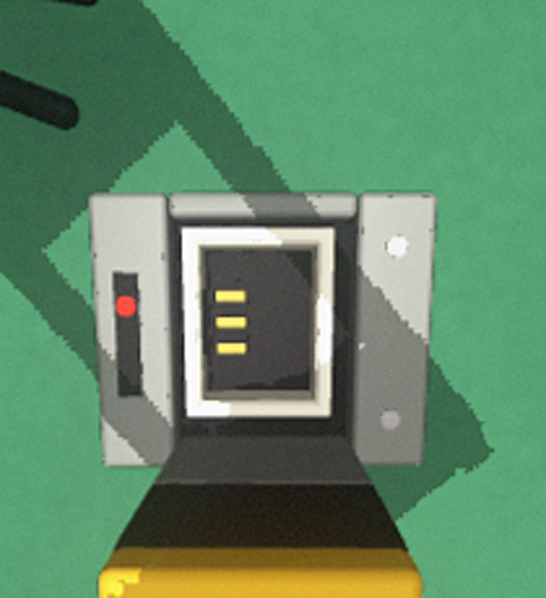

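Tenth and last view: the cup rim's outer corners in the crop are at (181,228), (335,227), (331,416) and (187,418). The pack's lower far edge is at about (176,437) to (353,437). The tab and window sides agree, both left.

Run:
```python
from h import *; import pickle
c=pickle.load(open("w6.pkl","rb"));s=sensors.sense();M=R.from_quat(s["ee_rot"]).as_matrix();t=np.array(s["tcp_pos"])
def q(P,z):
    w=np.array([at("wrist",(p[0]/2.6+160,p[1]/2.6),z,c) for p in P])
    e=np.roll(w,-1,0)-w
    print(w.mean(0).round(4),np.linalg.norm(e,axis=1).round(4),np.degrees(np.arctan2(e[:,1],e[:,0])).round(1)); return w
r=q([(181,228),(335,227),(331,416),(187,418)],.052)
q([(200,247),(317,245),(314,397),(203,399)],.052)
q([(89,195),(437,194),(423,465),(104,466)],.036)
b=q([(176,437),(353,437)],t[2]-.0475)
print("pack far edge in tool mm",(M.T@(b-t).T).T*1000)
ct=[*((r.mean(0))[:2]),t[2]]
print("cup in tool mm",M.T@(ct-t)*1000)
```

```text
[ 0.5198 -0.2668  0.052 ] [0.0588 0.0724 0.0584 0.0729] [   8.   -82.2 -171.6   98.1]
[ 0.5198 -0.2663  0.052 ] [0.0449 0.0582 0.0447 0.0583] [   8.6  -82.5 -171.3   97.7]
[ 0.5224 -0.2714  0.036 ] [0.1381 0.1097 0.138  0.1099] [   7.8  -82.2 -172.2   97.8]
[ 0.5246 -0.2886  0.179 ] [0.0432 0.0432] [   7.6 -172.4]
pack far edge in tool mm [[ 31.5152751  -21.19767242  47.54292645]
 [ 31.46809679  22.00524136  47.52604591]]
cup in tool mm [53.82522074 -1.41475046  0.05970809]
```

step_arm --motion '[[[0.6,-0.07,0],[0,0,-0.05],1],[[0.6,0,0],[0,0,0],1],[[0.55,0,0],[0,0,0],1],[[0,0,0],[0,0,0],1],[[0,0,0.5],[0,0,0],1]]'

```text
time_s: 10.83
tcp_pos: [0.5209, -0.2689, 0.2152]
ee_rot: [0.655, 0.755, 0.0, 0.003]
contact_force: [0.4, -1.1, -1.6]
gripper_width: 0.0439
gripper_force: 27.4
```

step_arm --motion '[[[0,0,0.8],[0,0,0],1],[[0,0,0.8],[0,0,0],1],[[0,0,0.8],[0,0,0],1],[[0,0,0.6],[0,0,0],1],[[0,0,0.3],[0,0,0],1]]'

```text
time_s: 11.25
tcp_pos: [0.5181, -0.2683, 0.1104]
ee_rot: [0.656, 0.755, -0.0, -0.002]
contact_force: [-0.6, 0.3, -2.3]
gripper_width: 0.0438
gripper_force: 27.4
```

step_arm --motion '[[[0,0,0],[0,0,0],1],[[0,0,0],[0,0,0],1],[[0,0,0],[0,0,0],1]]'

```text
time_s: 11.5
tcp_pos: [0.5201, -0.2703, 0.1143]
ee_rot: [0.656, 0.754, 0.0, 0.001]
contact_force: [0.1, 0.2, -1.3]
gripper_width: 0.0438
gripper_force: 27.4
```

```bash
cat > st.py <<'E'
from h import *
s=sensors.sense();M=R.from_quat(s["ee_rot"]).as_matrix();t=np.array(s["tcp_pos"])
print(s["time_s"],t.round(4),"tilt",M[:,2].round(4),"yaw",np.degrees(np.arctan2(M[1,1],M[0,1])).round(2))
print("F tool",(M.T@s["contact_force"]).round(2),"T tool",(M.T@s["torque"]).round(3),s["gripper_width"],"under",t[2]-.0475)
p=t+M@[.0012,.0004,0];print("cup-pack tool mm",(M.T@(np.array([.5195,-.267,t[2]])-p)*1000).round(2))
E
python3 st.py
```

```text
11.5 [ 0.5201 -0.2703  0.1143] tilt [ 0.0021 -0.0017 -1.    ] yaw 7.95
F tool [0.2  0.16 1.32] T tool [-0.022 -0.016 -0.001] 0.043830033697909984 under 0.06682475114615717
cup-pack tool mm [ 2.18 -0.56 -0.01]
```

step_arm --motion '[[[0.04,0,0.2],[0,0,0],1],[[0,0,0],[0,0,0],1],[[0,0,0],[0,0,0],1],[[0,0,0],[0,0,0],1],[[0,0,0],[0,0,0],1]]'

```text
time_s: 11.92
tcp_pos: [0.5191, -0.2688, 0.1071]
ee_rot: [0.657, 0.754, 0.0, 0.0]
contact_force: [0.1, -0.3, -2.2]
gripper_width: 0.0438
gripper_force: 27.4
```

```bash
python3 st.py
```

```text
11.9167 [ 0.5191 -0.2688  0.1071] tilt [ 5.e-04 -4.e-04 -1.e+00] yaw 7.93
F tool [-0.29  0.03  2.25] T tool [ 0.005 -0.022  0.044] 0.043806299899526446 under 0.05964094251477704
cup-pack tool mm [ 0.49  0.26 -0.  ]
```

Within 0.5 mm. Now I'll feel down gently, 8 mm then small steps.

step_arm --motion '[[[0,0,0.1],[0,0,0],1],[[0,0,0.1],[0,0,0],1],[[0,0,0],[0,0,0],1],[[0,0,0.07],[0,0,0],1],[[0,0,0],[0,0,0],1]]'

```text
time_s: 12.33
tcp_pos: [0.5187, -0.2685, 0.0982]
ee_rot: [0.657, 0.754, -0.0, -0.0]
contact_force: [-0.3, 1.0, -3.2]
gripper_width: 0.0435
gripper_force: 27.4
```

```bash
python3 st.py
```

```text
12.3333 [ 0.5187 -0.2685  0.0982] tilt [-6.e-04  5.e-04 -1.e+00] yaw 7.93
F tool [ 1.04 -0.19  3.2 ] T tool [-0.011  0.042 -0.048] 0.04347901450851349 under 0.050699842916739
cup-pack tool mm [0.17 0.57 0.  ]
```

step_arm --motion '[[[0,0,0.05],[0,0,0],1],[[0,0,0],[0,0,0],1],[[0,0,0],[0,0,0],1]]'

```text
time_s: 12.58
tcp_pos: [0.5189, -0.2685, 0.0971]
ee_rot: [0.657, 0.754, 0.0, -0.0]
contact_force: [-0.2, 0.8, -2.3]
gripper_width: 0.0436
gripper_force: 27.4
```

step_arm --motion '[[[0,0,0.05],[0,0,0],1],[[0,0,0],[0,0,0],1],[[0,0,0],[0,0,0],1]]'

```text
time_s: 12.83
tcp_pos: [0.5189, -0.2685, 0.0956]
ee_rot: [0.657, 0.754, 0.0, -0.0]
contact_force: [0.2, 0.8, -2.3]
gripper_width: 0.0438
gripper_force: 27.4
```

```bash
python3 st.py
```

```text
12.8333 [ 0.5189 -0.2685  0.0956] tilt [-1.e-04  2.e-04 -1.e+00] yaw 7.93
F tool [0.76 0.34 2.3 ] T tool [0.016 0.078 0.074] 0.04380834790664314 under 0.048104723663682916
cup-pack tool mm [0.23 0.39 0.  ]
```

The battery is past the rim with almost no force. I'll continue with small steps and a slight ease toward +x.

step_arm --motion '[[[0.01,0,0.07],[0,0,0],1],[[0,0,0.07],[0,0,0],1],[[0,0,0],[0,0,0],1]]'

```text
time_s: 13.08
tcp_pos: [0.5187, -0.2682, 0.091]
ee_rot: [0.657, 0.754, -0.0, -0.0]
contact_force: [-0.1, -0.3, -1.7]
gripper_width: 0.0438
gripper_force: 27.4
```

step_arm --motion '[[[0,0,0.08],[0,0,0],1],[[0,0,0.08],[0,0,0],1],[[0,0,0],[0,0,0],1]]'

```text
time_s: 13.33
tcp_pos: [0.5186, -0.2682, 0.0861]
ee_rot: [0.657, 0.754, -0.0, -0.0]
contact_force: [0.2, 0.0, -2.4]
gripper_width: 0.0441
gripper_force: 27.4
```

```bash
python3 st.py
```

```text
13.3333 [ 0.5186 -0.2682  0.0861] tilt [-7.e-04  5.e-04 -1.e+00] yaw 7.93
F tool [-0.03  0.22  2.42] T tool [-0.043  0.002  0.014] 0.044097659391708156 under 0.03857445850491199
cup-pack tool mm [-0.17  0.65 -0.  ]
```

step_arm --motion '[[[0,0,0.1],[0,0,0],1],[[0,0,0.1],[0,0,0],1],[[0,0,0.1],[0,0,0],1],[[0,0,0],[0,0,0],1]]'

```text
time_s: 13.67
tcp_pos: [0.5185, -0.268, 0.0768]
ee_rot: [0.657, 0.754, -0.0, -0.001]
contact_force: [-0.5, -0.2, -2.5]
gripper_width: 0.0436
gripper_force: 27.4
```

step_arm --motion '[[[0,0,0.1],[0,0,0],1],[[0,0,0.1],[0,0,0],1],[[0,0,0],[0,0,0],1],[[0,0,0],[0,0,0],1]]'

```text
time_s: 14.0
tcp_pos: [0.5188, -0.2682, 0.0714]
ee_rot: [0.657, 0.754, -0.0, -0.0]
contact_force: [0.2, 0.1, -2.3]
gripper_width: 0.0439
gripper_force: 27.4
```

```bash
python3 st.py
```

```text
14.0 [ 0.5188 -0.2682  0.0714] tilt [-5.e-04  3.e-04 -1.e+00] yaw 7.93
F tool [0.08 0.26 2.32] T tool [-0.009  0.032  0.038] 0.04385772662732895 under 0.023926058914282303
cup-pack tool mm [-0.09  0.51  0.  ]
```

step_arm --motion '[[[0,0,0.1],[0,0,0],1],[[0,0,0],[0,0,0],1],[[0,0,0],[0,0,0],1]]'

```text
time_s: 14.25
tcp_pos: [0.5188, -0.2683, 0.0686]
ee_rot: [0.656, 0.754, -0.0, -0.0]
contact_force: [0.8, -0.9, -2.5]
gripper_width: 0.0434
gripper_force: 27.4
```

step_arm --motion '[[[0,0,0.05],[0,0,0],1],[[0,0,0],[0,0,0],1],[[0,0,0],[0,0,0],1]]'

```text
time_s: 14.5
tcp_pos: [0.5191, -0.2684, 0.0674]
ee_rot: [0.657, 0.754, 0.0, 0.0]
contact_force: [-0.5, -0.7, -1.1]
gripper_width: 0.0441
gripper_force: 27.4
```

step_arm --motion '[[[0,0,0.04],[0,0,0],1],[[0,0,0],[0,0,0],1],[[0,0,0],[0,0,0],1]]'

```text
time_s: 14.75
tcp_pos: [0.5191, -0.2685, 0.0663]
ee_rot: [0.657, 0.754, 0.0, 0.0]
contact_force: [-0.3, 0.6, 1.6]
gripper_width: 0.0436
gripper_force: 27.6
```

Plate contact. I'll keep pressing about 1 mm at a time.

step_arm --motion '[[[0,0,0.04],[0,0,0],1],[[0,0,0],[0,0,0],1],[[0,0,0],[0,0,0],1]]'

```text
time_s: 15.0
tcp_pos: [0.5191, -0.2685, 0.065]
ee_rot: [0.657, 0.754, 0.0, 0.0]
contact_force: [-0.2, 1.2, 2.0]
gripper_width: 0.044
gripper_force: 27.7
```

step_arm --motion '[[[0,0,0.03],[0,0,0],1],[[0,0,0],[0,0,0],1],[[0,0,0],[0,0,0],1]]'

```text
time_s: 15.25
tcp_pos: [0.5191, -0.2685, 0.064]
ee_rot: [0.657, 0.754, 0.0, 0.0]
contact_force: [-0.4, 0.3, 3.1]
gripper_width: 0.0435
gripper_force: 27.7
```

step_arm --motion '[[[0,0,0.02],[0,0,0],1],[[0,0,0],[0,0,0],1],[[0,0,0],[0,0,0],1]]'

```text
time_s: 15.5
tcp_pos: [0.519, -0.2685, 0.0634]
ee_rot: [0.657, 0.754, 0.0, 0.0]
contact_force: [0.9, -0.3, 3.0]
gripper_width: 0.0438
gripper_force: 27.7
```

step_arm --motion '[[[0,0,0.02],[0,0,0],-0.08],[[0,0,0.02],[0,0,0],-0.13],[[0,0,0.02],[0,0,0],-0.18],[[0,0,0],[0,0,0],-0.23],[[0,0,0],[0,0,0],-0.3]]'

```text
time_s: 15.92
tcp_pos: [0.5189, -0.2681, 0.061]
ee_rot: [0.657, 0.754, 0.0, -0.0]
contact_force: [-0.5, -0.3, -0.4]
gripper_width: 0.0553
gripper_force: 0.0
```

step_arm --motion '[[[0,0,0],[0,0,0],-0.6],[[0,0,0],[0,0,0],-1],[[0,0,0],[0,0,0],-1],[[0,0,0],[0,0,0],-1],[[0,0,0],[0,0,0],-1]]'

```text
time_s: 16.33
tcp_pos: [0.519, -0.2683, 0.0615]
ee_rot: [0.657, 0.754, 0.0, 0.0]
contact_force: [0.1, -0.5, 0.0]
gripper_width: 0.0854
gripper_force: 0.0
```

step_arm --motion '[[[0,0,-0.5],[0,0,0],-1],[[0,0,-0.8],[0,0,0],-1],[[0,0,-0.8],[0,0,0],-1],[[0,0,-0.5],[0,0,0],-1],[[0,0,0],[0,0,0],-1]]'

```text
time_s: 16.75
tcp_pos: [0.5209, -0.2697, 0.1434]
ee_rot: [0.656, 0.754, 0.0, 0.004]
contact_force: [0.4, -0.5, 0.9]
gripper_width: 0.085
gripper_force: 0.0
```

step_arm --motion '[[[-1,0,0],[0,0,0],-1],[[-1,0,0],[0,0,0],-1],[[-0.5,0,-1],[0,0,0],-1],[[0,0,-0.5],[0,0,0],-1],[[0,0,0],[0,0,0],-1]]'

```text
time_s: 17.17
tcp_pos: [0.5305, -0.345, 0.1871]
ee_rot: [0.657, 0.754, -0.0, 0.003]
contact_force: [0.9, 0.2, 1.3]
gripper_width: 0.0857
gripper_force: 0.0
```

```bash
python3 st.py
python3 - <<'E'
from h import *
c=calibration("wrist");im=get_image("wrist");cv2.imwrite("pics/w7.png",im)
e=np.array([np.cos(np.radians(7.9)),np.sin(np.radians(7.9))]);f=np.array([-e[1],e[0]])
hsv=cv2.cvtColor(im,cv2.COLOR_BGR2HSV)
p=proj("wrist",[.5195,-.267,.108],c);print(p)
x,y=map(int,p);x0,y0=max(x-90,0),max(y-90,0);roi=hsv[y0:y+90,x0:x+90]
for n,lo,hi in(("yellow",(20,120,90),(34,255,255)),("orange",(5,150,90),(17,255,255))):
    m=cv2.inRange(roi,lo,hi);k,l,st,ce=cv2.connectedComponentsWithStats(m)
    for j in sorted(range(1,k),key=lambda j:-st[j,4])[:2]:
        q=np.argwhere(l==j)[:,::-1]+[x0,y0]
        print(n,st[j,:4]+[x0,y0,0,0],st[j,4])
        for z in((.108,.112) if n=="yellow" else(.08,)):
            w=np.array([at("wrist",a,z,c)[:2] for a in q])-[.5195,-.267]
            u=w@e;v=w@f;print("  z",z,"x",u.min().round(4),u.max().round(4),"y",v.min().round(4),v.max().round(4))
E
```

```text
17.1667 [ 0.5305 -0.345   0.1871] tilt [ 0.004  -0.0037 -1.    ] yaw 7.84
F tool [ 0.11  0.95 -1.29] T tool [-0.041 -0.042  0.041] 0.08567676545817143 under 0.13961471555898514
cup-pack tool mm [77.6  -0.64 -0.33]
[259.64668507  92.69122627]
yellow [224  48  71  88] 5628
  z 0.108 x -0.0246 0.0233 y -0.029 0.0285
  z 0.112 x -0.0241 0.0228 y -0.0287 0.0278
orange [222  76   9  37] 64
  z 0.08 x -0.0294 -0.0235 y -0.013 0.0139
orange [229  76   1   4] 4
  z 0.08 x -0.0237 -0.0236 y 0.0117 0.0139
```

The fingers are clear. The orange button's outer face sits 29 mm in front of the cup centre, where 28.5 means fully sprung out and about 24.5 would mean held in by the bar. The battery top matches seated height. Handing in.

```bash
python3 -c "
from plant import order; print(order.close_job())"
```

```text
the job is handed in; nothing more can be done
None
```

The battery is out of the lamp and seated in the empty charger's cup, its tab measured as sprung out under the bar and the gripper clear; the job is handed in at about 17 s, and no verdict was returned.

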